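# Empty the spent-battery cup through the flap of the battery box

### The job

Empty the yellow cup of spent batteries into the battery box: push the box's flap inwards with the cup's front lip, let the cup rest on the sill below the flap, and gently tip all three cells through. Keep the gripper off the box, then stand the empty cup upright on the desk again with the flap fallen shut, and leave the stapler, mug and sticky notes where they are.

Things in the scene. Friction and masses are not known exactly. Their poses are not given: they have to be found in the camera images.
- bin: battery box, fixed on the desk, 170 long (x) x 150 wide (y) x 192 high, empty: clear walls 4 thick, green lid and intake panel. Origin: centre of its underside; +x points from the intake front to the back (parts go in along +x), z up. The front wall (x = -85) is upright up to z = 130, then the intake panel leans back 40 deg from vertical up to the flat lid (z = 192, x = -33 to 85)
- bin_sill_top (a point): middle of the top of the sill, a black round bar (8 diameter, along the box's y): the lower edge of the intake opening, at x = -83, y = 0, z = 130 in the box's frame; axes as the box's. The opening is 112 wide (y = -56 to 56) and 65 long up the slope, all of it closed by the flap; behind it the box is one empty space
- bin_sill: that same sill bar; origin on its centre line, 4 below its top; axes as the box's
- flap_hinge (a point): middle of the flap's hinge line, along the box's y at the top of the opening (x = -43, z = 180 in the box's frame); axes as the box's
- flap (a joint): black flap in the opening, 108 wide x 63 long x 3 thick, hinged along its top. 0 = shut, in the panel's plane; grows (rad) as its lower edge swings inwards, at most 1.4; 0.70 = hanging straight down. Never swings outwards. A spring shuts it: 0.5 N at its lower edge starts it, 3 to 4 N push back on a lip that holds it at 0.8, and the lip rubs on it
- cup_center (a point): yellow open-topped cup with a hopper front, 92 long (x) x 62 wide (y) x 46 high, about 70 to 120 g, walls 3 thick. This point: on its mid-plane, 23 above its underside and 42 in front of the back; z up, +x towards the pouring lip. The flat, parallel, upright side walls (y = -31 and 31) are the place to grip, e.g. 18 behind this point and 5 above it
- cup_lip (a point): middle of the cup's pouring lip, 50 ahead (+x) of the centre point and 25 above the underside; axes as the cup's. From the lip the rims of the side walls climb steeply to corners 18 further back and 46 above the underside, then run level to the upright back wall. With the lip inside the box and the cup tipped, these corners hold the flap off, so that cells pass between lip and flap
- cup_heel (a point): middle of the front edge of the cup's flat bottom (the heel), 15 ahead of the centre point, on the underside; axes as the cup's. From the heel the front wall slopes outwards up to the lip, at 34 deg from level. Tipped lip-down the cells roll out over the front wall from about 45 deg on, surely at 60 deg; up to 15 deg they stay in
- cell1_center (a point): centre of a spent AA cell, black with a copper end, 14.5 diameter x 50.5 long, 23 g; its y axis lies along the cell. At first it lies across the cup, on the cup's floor, nearest the back
- cell2_center (a point): centre of the second AA cell, black with a red end, same size; in the middle of the cup's floor
- cell3_center (a point): centre of the third AA cell, black with a silver end, same size; nearest the lip
- stapler_center (a point): bystander: red and black stapler 130 long (x) x 34 x 42 high, standing on the desk; point half-way up
- mug_center (a point): bystander: white mug 90 high, 76 across, handle on its +y side; point on its axis, half-way up
- notes_center (a point): bystander: block of blue sticky notes 76 x 76 x 20; point half-way up
Mind the look-alikes: they are no part of the job. What is shaped like the part that bears cell3_center but blue or green is not meant.

How it is judged:
By the outcome, as a careful person would: the job done as asked, in the order asked, and still so for the second after the job is handed in, with the robot touching nothing.
It also fails if it takes over 58 s, if anything falls off the work surface, if the arm or the gripper's body presses on something with over 40 N, if the wrist force passes 120 N, or if a joint passes its speed limit or range.

### The arm

A 6-joint arm with a two-finger parallel gripper is mounted at the origin on the work surface. World frame = base frame: x ahead of the robot, y to its left, z up, the work surface at z = 0. Lengths are in m, angles in rad, forces in N, time in s.
With the tool pointing down it reaches from about 0.35 to 0.725 m from the base axis. Payload 4.3 kg.
Tool frame: the origin (TCP) lies at the very end of the fingers, on their centre line; the grasp point (between the pads) lies 19 mm behind it; x points along the fingers, y is the direction in which the jaws open and shut, and the axes are right-handed (so a half turn about x gives the same grasp; the last joint's range is limited). The gripper opens to 85 mm and grips with 20 to 120 N. Pads are 22 mm wide; open, the fingers measure 114 mm over their backs; the gripper's body (76 mm by 85 mm) begins 54 mm behind the grasp point. The pads swing forward as they close: fully open they stand 13 mm farther back than shut.
Start: joints at [1.2, 0.377, 0.081, 1.274, 0, 1.46], TCP at [0.148, 0.556, 0.231] pointing down, gripper open.
Joint ranges: [-2.72, 2.72], [-0.84, 1.66], [-1.02, 1.22], [-1.77, 2.12], [-1.37, 1.28], [-3.14, 3.14]. Speed limits (rad/s): [2.57, 2.57, 3.14, 3.14, 3.14, 3.14].

### API

Orientations are given as a unit quaternion [w, x, y, z].
In Python, from plant import env gives the robot as it stands.
- The arm moves only by the tool step_arm, never from a script. Its argument "motion" is a list of rows, each a list of 2 entries, a list of its own where there are three numbers: the shift along the tool's x, y, z in cm, then the turn about the tool's x in degrees. In form: [[[dx, dy, dz], roll], ...]. A call has 1 to 12 rows; each row shifts and turns the commanded pose from where the row before left it, along the tool's axes as they then stand; what a row does not reach is not made up. A row lasts 1/8 s, in which the tool goes at most 62.5 mm and 10.7 degrees, less where a joint would pass 70% of its speed; a pose out of reach is approached as far as the arm can. A call is refused whole if a number of a shift passes 6.25 or a number of a turn 10.7, either way. A call with a gripper value outside its range is refused whole. "grip" is the opening, from 0 (shut) to 1 (fully open), set as the call begins (left out, the last holds). The fingers move at their own pace and stop on an object; the grip force is fixed at half the most. Time passes only in rows, so rows that do not move let the fingers close. It gives the time, the measured TCP pose, the force and the opening at its end, in the units of the state.
- env.get_state(): the state, without advancing time (a new reading comes with each control period).
- env.snapshot(name): name is "scene" or "top" or "wrist"; returns (picture, depth): 400x640x3 uint8, red, green, blue; 400x640 float32, m along the optical axis (not along the pixel's ray), 0 where there is no reading.
- env.get_calibration(name): a dict with "fx", "fy", "cx", "cy" (pixels), "dist_coeffs" ([k1, k2, p1, p2, k3] as OpenCV has them; the pictures are not rectified), "world_from_camera" (4x4, takes a point from camera to world coordinates); the wrist camera has in their place "hand_eye" (4x4, takes a point from camera to tool coordinates, whose origin is the TCP and whose axes are the tool frame's). Camera axes: x right, y down, z forward; pixel columns grow to the right and rows downward; lengths in m; the calibration is good to about 2 mm. A picture is of the moment at which its call begins: read the wrist's pose just before it. get_calibration takes no time and is no camera call.
- env.job_done(): hands the job in, once; it reports no verdict.
The state is a dict: "t": time; "joint_pos": joint angles; "dq": joint speeds; "tau": joint torques, N m; "tool_pos": TCP position; "eef_rot": TCP orientation; "force": force on the tool from outside, world axes, zero at the start; "ft_torque": the same for the moment, N m; "opening": finger opening in m.
Only numpy, scipy, OpenCV 4.12 (cv2) and the standard library are available. Lean on these libraries where they do the work, as an engineer would, in place of code of your own. Each camera call takes 0.05 s, during which the arm holds its last target. There are 200 camera calls.

## Working session

There is one attempt and no reset: what is moved stays moved. The work goes in short steps, Python scripts to look and compute and a tool call to move; the robot and the scene stay as the last step left them, time stands still between calls to the robot, and variables do not carry over. Pictures are saved under pics/ and viewed, about 8 in all and at most 12, crops included, and the job is handed in when it is done.

Besides the shell and the picture viewer there is one more tool, called after "Call:" as name(argument=value, ...), one argument or row to a line, values as JSON. step_arm: Moves the arm, as the interface text tells. Its arguments: {"type":"object","properties":{"motion":{"type":"array"},"grip":{"type":"number"}},"required":["motion"]}

```bash
ls; mkdir -p pics; cat > h.py <<'E'
import numpy as np, cv2
from plant import env
def snap(n,f=None):
    s=env.get_state(); p,d=env.snapshot(n)
    if f: cv2.imwrite('pics/'+f,p[:,:,::-1])
    return s,p,d
from scipy.spatial.transform import Rotation as R
def Tq(s):
    q=s['eef_rot'];T=np.eye(4);T[:3,:3]=R.from_quat([q[1],q[2],q[3],q[0]]).as_matrix();T[:3,3]=s['tool_pos'];return T
def cam(n,s=None):
    c=env.get_calibration(n);K=np.array([[c['fx'],0,c['cx']],[0,c['fy'],c['cy']],[0,0,1.]])
    T=np.array(c['world_from_camera']) if 'world_from_camera' in c else Tq(s)@np.array(c['hand_eye'])
    return K,np.array(c['dist_coeffs'],float),T
def rays(n,px,s=None):
    K,D,T=cam(n,s);u=cv2.undistortPoints(np.array(px,float).reshape(-1,1,2),K,D)[:,0]
    return T[:3,3],np.c_[u,np.ones(len(u))]@T[:3,:3].T
def onz(n,px,z,s=None):
    o,r=rays(n,px,s);return o+r*((z-o[2])/r[:,2])[:,None]
def pts(n,mask,d,s=None):
    v,u=np.nonzero(mask&(d>0));o,r=rays(n,np.c_[u,v],s);return o+r*d[v,u][:,None]
E
python3 - <<'E'
from h import *
for n in('top','scene'):
    s,p,d=snap(n,n+'0.png'); print(n,cam(n)[2].round(3).tolist())
print(env.get_state())
E
```

```text
pics
top [[0.019, -0.991, 0.129, 0.432], [-0.999, -0.015, 0.03, -0.064], [-0.028, -0.13, -0.991, 1.133], [0.0, 0.0, 0.0, 1.0]]
scene [[0.846, 0.414, -0.335, 0.896], [0.532, -0.649, 0.543, -0.616], [0.008, -0.638, -0.77, 0.908], [0.0, 0.0, 0.0, 1.0]]
{'t': 0.1, 'joint_pos': array([ 1.19970742e+00,  3.77994453e-01,  7.97457234e-02,  1.27437160e+00,
       -3.87292886e-05,  1.46054892e+00]), 'dq': array([ 0.0012638 , -0.00195142,  0.00367176, -0.00127815,  0.00088151,
       -0.00088426]), 'tau': array([ 7.76182569e-04, -4.64690638e+01,  2.70583677e+01,  1.21062045e-02,
       -1.06044363e-04, -1.76805736e-05]), 'tool_pos': array([0.14805216, 0.55500764, 0.23044641]), 'eef_rot': array([ 0.70096081,  0.09133057,  0.70124163, -0.09258969]), 'force': array([ 0.28007557, -0.00617228,  0.579613  ]), 'ft_torque': array([-0.02781246, -0.03612266, -0.03921038]), 'opening': 0.08563560839816817}
```

View pics/top0.png

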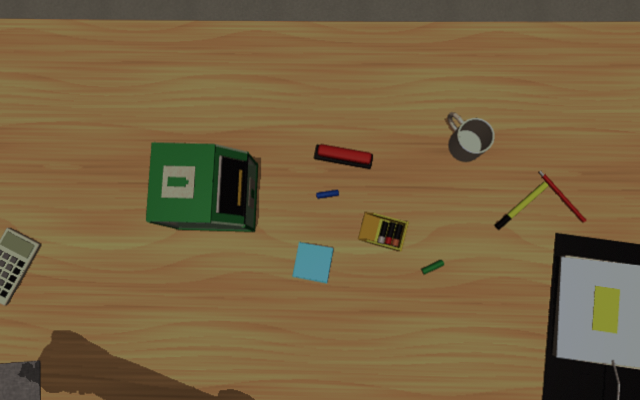

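View pics/scene0.png

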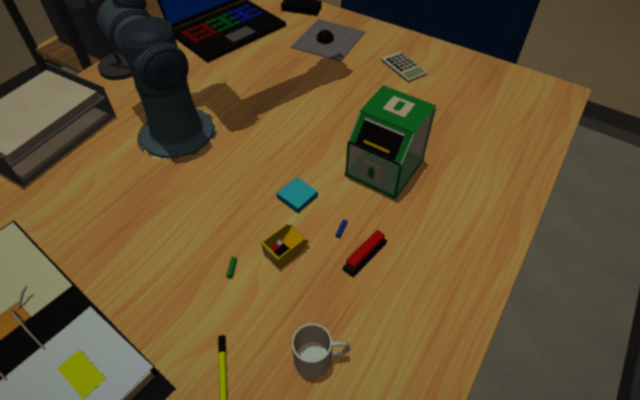

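The top view shows the box at (205,187) with its intake facing image right (world −y). The yellow cup is at (383,231) with its lip facing image left, towards the box. The stapler is at (343,156), the notes at (313,262) and the mug at (470,138). The loose blue and green cells are look-alikes.

```bash
python3 - <<'E'
from h import *
s,p,d=snap('top')
h=cv2.cvtColor(p,cv2.COLOR_RGB2HSV)
def rep(n,m,z0,z1):
    P=pts('top',m,d); P=P[(P[:,2]>z0)&(P[:,2]<z1)]
    r=cv2.minAreaRect(P[:,:2].astype(np.float32)*1000)
    print(n,len(P),'mean',P.mean(0).round(4),'z90',np.percentile(P[:,2],[5,50,95]).round(4),'rect',np.round(r[0],1),np.round(r[1],1),round(r[2],1)); print(cv2.boxPoints(r).round(0).tolist())
H,S,V=[h[:,:,i].astype(int) for i in range(3)]
g=(H>45)&(H<85)&(S>100); w=np.zeros_like(g); w[120:240,130:290]=1
rep('lid',g&w,.182,.202)
w2=np.zeros_like(g);w2[140:240,205:265]=1
rep('panel',w2,.12,.2)
y=(H>15)&(H<33)&(S>150)&(V>60); w3=np.zeros_like(g);w3[205:256,350:412]=1
c=w3&(pts('top',np.ones_like(g),np.where(d>0,d,1))[:,2].reshape(g.shape)>.012)
rep('cup',c,.012,.06); rep('cuprim',c,.040,.052)
w4=np.zeros_like(g);w4[235:290,285:340]=1; rep('notes',w4,.012,.05)
w5=np.zeros_like(g);w5[140:172,310:376]=1; rep('stapler',w5,.012,.06)
w6=np.zeros_like(g);w6[110:165,440:498]=1; rep('mug',w6,.08,.1)
x=cv2.resize(p[200:262,345:425],None,fx=8,fy=8,interpolation=cv2.INTER_CUBIC); cv2.imwrite('pics/cup.png',x[:,:,::-1])
E
```

```text
lid 4449 mean [0.5816 0.2219 0.193 ] z90 [0.1883 0.1933 0.1962] rect [581.9 222.6] [131.9 150.8] 89.4
[[506.0, 157.0], [657.0, 156.0], [658.0, 288.0], [507.0, 289.0]]
panel 3314 mean [0.5819 0.1488 0.1665] z90 [0.1313 0.1681 0.1945] rect [582.7 152.3] [ 76.4 153.2] 88.6
[[505.0, 116.0], [658.0, 112.0], [660.0, 189.0], [507.0, 192.0]]
cup 1064 mean [ 0.5093 -0.1666  0.0249] z90 [0.0133 0.0194 0.0478] rect [ 509.1 -163.4] [95.2 64.8] 75.0
[[466.0, -201.0], [528.0, -218.0], [553.0, -126.0], [490.0, -109.0]]
cuprim 215 mean [ 0.5047 -0.1836  0.0461] z90 [0.0416 0.0461 0.0499] rect [ 507.8 -169.7] [82.2 64.2] 75.4
[[466.0, -201.0], [529.0, -218.0], [549.0, -138.0], [487.0, -122.0]]
notes 1282 mean [ 0.4396 -0.0152  0.0212] z90 [0.0177 0.0212 0.0245] rect [440. -15.] [76.4 78.7] 80.8
[[395.0, -46.0], [473.0, -59.0], [485.0, 16.0], [407.0, 29.0]]
stapler 794 mean [ 0.6737 -0.0786  0.0366] z90 [0.013  0.0411 0.0453] rect [675.5 -77.9] [127.1  31.7] 79.9
[[649.0, -138.0], [680.0, -143.0], [702.0, -18.0], [671.0, -13.0]]
mug 338 mean [ 0.7063 -0.3488  0.0883] z90 [0.0811 0.0894 0.0931] rect [ 706.8 -346.8] [83.1 75.5] 80.0
[[662.0, -381.0], [737.0, -394.0], [751.0, -312.0], [677.0, -299.0]]
```

View pics/cup.png

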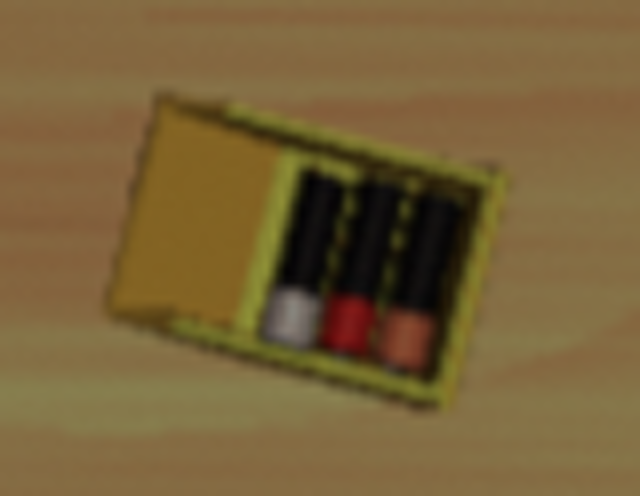

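```bash
cat >> h.py <<'E'
def plan(pos,yaw,n):
    """rows of tool-frame shift (cm) and roll for straight move to pos, tool-y yaw (deg)"""
    T=Tq(env.get_state());p0=T[:3,3];a0=np.degrees(np.arctan2(T[1,1],T[0,1]))
    da=(yaw-a0+180)%360-180; d=(np.array(pos)-p0)/n*100; out=[]
    for i in range(n):
        A=np.radians(a0+da*i/n); out.append([[round(-d[2],2),round(d[0]*np.cos(A)+d[1]*np.sin(A),2),round(d[0]*np.sin(A)-d[1]*np.cos(A),2)],round(-da/n,2)])
    print('yaw',round(a0,2),'pos',p0.round(4),'tilt',T[:3,0].round(4)); print(str(out).replace(' ',''))
E
python3 -c "
from h import *
plan((.5035,-.1847,.15),-14.8,16)"
```

```text
yaw 75.06 pos [0.1481 0.5551 0.2306] tilt [-6.0e-04 -1.5e-03 -1.0e+00]
[[[np.float64(0.5),np.float64(-3.89),np.float64(3.34)],np.float64(5.62)],[[np.float64(0.5),np.float64(-3.55),np.float64(3.7)],np.float64(5.62)],[[np.float64(0.5),np.float64(-3.17),np.float64(4.03)],np.float64(5.62)],[[np.float64(0.5),np.float64(-2.76),np.float64(4.32)],np.float64(5.62)],[[np.float64(0.5),np.float64(-2.32),np.float64(4.57)],np.float64(5.62)],[[np.float64(0.5),np.float64(-1.86),np.float64(4.78)],np.float64(5.62)],[[np.float64(0.5),np.float64(-1.39),np.float64(4.94)],np.float64(5.62)],[[np.float64(0.5),np.float64(-0.9),np.float64(5.05)],np.float64(5.62)],[[np.float64(0.5),np.float64(-0.4),np.float64(5.11)],np.float64(5.62)],[[np.float64(0.5),np.float64(0.1),np.float64(5.13)],np.float64(5.62)],[[np.float64(0.5),np.float64(0.6),np.float64(5.09)],np.float64(5.62)],[[np.float64(0.5),np.float64(1.1),np.float64(5.01)],np.float64(5.62)],[[np.float64(0.5),np.float64(1.58),np.float64(4.88)],np.float64(5.62)],[[np.float64(0.5),np.float64(2.05),np.float64(4.7)],np.float64(5.62)],[[np.float64(0.5),np.float64(2.5),np.float64(4.48)],np.float64(5.62)],[[np.float64(0.5),np.float64(2.93),np.float64(4.21)],np.float64(5.62)]]
```

Call:
step_arm(
  motion=[
    [[0.5,-3.9,3.3],5.6],
    [[0.5,-3.6,3.7],5.6],
    [[0.5,-3.2,4.0],5.6],
    [[0.5,-2.8,4.3],5.6],
    [[0.5,-2.3,4.6],5.6],
    [[0.5,-1.9,4.8],5.6],
    [[0.5,-1.4,4.9],5.6],
    [[0.5,-0.9,5.1],5.6],
    [[0.5,-0.4,5.1],5.6],
    [[0.5,0.1,5.1],5.6],
    [[0.5,0.6,5.1],5.6],
    [[0.5,1.1,5.0],5.6],
  ],
  grip=1,
)

```text
t: 1.65
tool_pos: [0.4146, -0.0014, 0.1711]
eef_rot: [0.532, 0.466, 0.532, -0.465]
force: [-0.3, 0.6, 0.7]
opening: 0.0857
```

Call:
step_arm(
  motion=[
    [[0.5,1.6,4.9],5.6],
    [[0.5,2.0,4.7],5.6],
    [[0.5,2.5,4.5],5.6],
    [[0.5,2.9,4.2],5.6],
    [[0,0,0],0],
    [[0,0,0],0],
  ],
)

```text
t: 2.4
tool_pos: [0.5023, -0.1842, 0.1508]
eef_rot: [-0.432, -0.559, -0.433, 0.559]
force: [-0.6, -0.2, -0.6]
opening: 0.0856
```

```bash
sed -i 's/print(str(out).replace/print(str(np.array(out,dtype=object).tolist()).replace("np.float64(","").replace(")","").replace/' h.py; python3 - <<'E'
from h import *
s,p,d=snap('wrist','w1.png'); print(s['t'],s['tool_pos'],s['force'])
plan((.5035,-.1847,.012),-14.8,4)
E
```

```text
2.4 [ 0.5023203  -0.18418088  0.15080364] [-0.63359228 -0.2395849  -0.64031271]
yaw -14.48 pos [ 0.5022 -0.1837  0.151 ] tilt [-0.0012  0.001  -1.    ]
[[[3.48,0.04,0.02],0.08],[[3.48,0.04,0.02],0.08],[[3.48,0.04,0.02],0.08],[[3.48,0.04,0.02],0.08]]
```

View pics/w1.png

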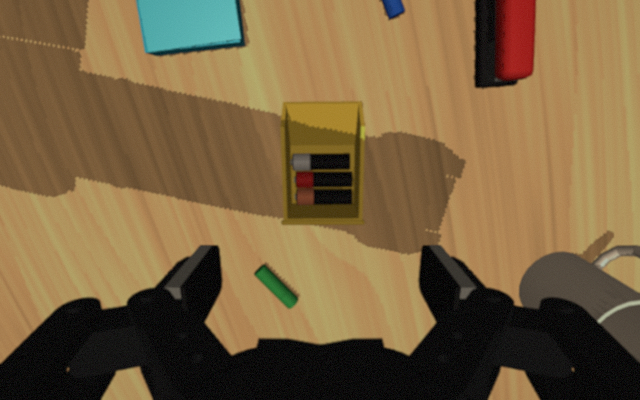

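The wrist view shows the cup almost square to the gripper. Its back rim is at row 222, columns 284–364, the lip is at row 102, and the green stray cell is at (277,286).

```bash
python3 - <<'E'
from h import *
s=env.get_state()
b=onz('wrist',[(284,222),(365,222)],.046,s);l=onz('wrist',[(284,102),(362,102)],.025,s)
print(b.round(4),l.round(4)); B=b.mean(0)[:2];L=l.mean(0)[:2];u=L-B;n=np.linalg.norm(u);u/=n;print('len',n,'yaw',np.degrees(np.arctan2(u[1],u[0])),'G-18',B+24*u,'center',B+42*u, 'w',np.linalg.norm(b[0]-b[1]))
print('green',onz('wrist',[(277,286)],.007,s))
G=B+24*u; plan((G[0],G[1],.012),np.degrees(np.arctan2(u[1],u[0]))-90,4)
E
```

```text
[[ 0.4689 -0.1989  0.046 ]
 [ 0.5306 -0.2148  0.046 ]] [[ 0.4919 -0.1104  0.025 ]
 [ 0.5508 -0.1256  0.025 ]]
len 0.09142379171963595 yaw 76.33897279678604 G-18 [ 6.16798069 23.11420557] center [10.41917102 40.60498545] w 0.06373099243786719
green [[ 0.43618662 -0.27276893  0.007     ]]
yaw -14.48 pos [ 0.5022 -0.1837  0.151 ] tilt [-0.0012  0.001  -1.    ]
[[[3.48,-8.53,-599.36],-0.21],[[3.48,-6.38,-599.39],-0.21],[[3.48,-4.23,-599.41],-0.21],[[3.48,-2.08,-599.42],-0.21]]
```

Call:
step_arm(
  motion=[
    [[3.5,0.1,0],0],
    [[3.5,0.1,0],0],
    [[3.5,0.05,0],0],
    [[2.4,0,0],0],
    [[1.0,0,0],0],
    [[0,0,0],0],
  ],
)

```text
t: 3.2
tool_pos: [0.505, -0.1844, 0.0123]
eef_rot: [-0.433, -0.559, -0.433, 0.559]
force: [0.2, -0.4, 0.2]
opening: 0.0852
```

Call:
step_arm(
  motion=[
    [[0,0,0],0],
    [[0,0,0],0],
    [[0,0,0],0],
    [[0,0,0],0],
    [[0,0,0],0],
  ],
  grip=0,
)

```text
t: 3.82
tool_pos: [0.5067, -0.1859, 0.0138]
eef_rot: [0.434, 0.56, 0.432, -0.559]
force: [-0.0, 0.4, 6.4]
opening: 0.0611
```

Call:
step_arm(
  motion=[
    [[-0.25,0,0],0],
    [[-0.25,0,0],0],
    [[-0.25,0,0],0],
    [[-0.25,0,0],0],
    [[0,0,0],0],
  ],
)

```text
t: 4.45
tool_pos: [0.5056, -0.1854, 0.0225]
eef_rot: [0.433, 0.559, 0.433, -0.559]
force: [0.2, 0.4, -1.8]
opening: 0.061
```

```bash
python3 - <<'E'
from h import *
s,p,d=snap('wrist'); s2,q,d2=snap('scene'); print(s['t'],s['tool_pos'],s['force'],s['ft_torque'],s['opening'])
x=cv2.resize(q[215:285,240:340],(500,350),interpolation=cv2.INTER_CUBIC); w=cv2.resize(p,(560,350))
w=p[:350,150:500];cv2.imwrite('pics/a2.png',np.hstack([w[:, :300],x])[:,:,::-1])
E
```

```text
4.45 [ 0.50560669 -0.18538597  0.02245568] [ 0.17434669  0.35350758 -1.75562904] [-0.00482283  0.0264499   0.04609272] 0.061015583269253035
```

View pics/a2.png

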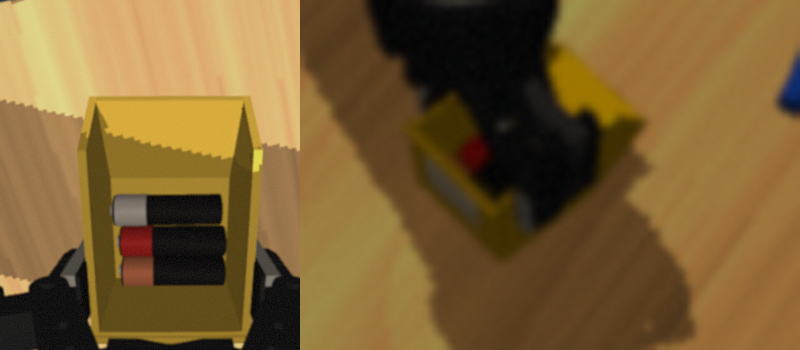

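The wrist view shows the cup held with all three cells in it, and the force on the wrist (1.8 N) is its full weight. I'll measure its pitch from wrist depth.

```bash
cat >> h.py <<'E'
def pitch(save=None):
    """cup geometry in the tool frame from wrist depth: z_t=forward, -x_t=up"""
    s,p,d=snap('wrist',save);h=cv2.cvtColor(p,cv2.COLOR_RGB2HSV)
    c=env.get_calibration('wrist');v,u=np.nonzero((h[:,:,0]>15)&(h[:,:,0]<33)&(h[:,:,1]>140)&(d>0)&(d<.4))
    K,D,_=cam('wrist',s);r=cv2.undistortPoints(np.c_[u,v].astype(float).reshape(-1,1,2),K,D)[:,0]
    P=np.c_[r,np.ones(len(r))]*d[v,u][:,None];H=np.array(c['hand_eye']);P=P@H[:3,:3].T+H[:3,3]
    return s,p,d,u,v,P
E
python3 - <<'E'
from h import *
s,p,d,u,v,P=pitch()
print(s['tool_pos'])
for c in (225,250,270,300,320,340,370,395,403):
  for r in (98,110,130,150,170,200,240,280,325,334):
    i=np.nonzero((u==c)&(v==r))[0]
    if len(i): print(c,r,(P[i[0]]*1000).round(1))
E
```

```text
[ 0.50542486 -0.18529256  0.02224581]
250 98 [-10.5 -27.  -68.6]
250 110 [ -9.8 -27.3 -64.1]
250 130 [ -6.  -28.5 -56.2]
250 150 [ -9.1 -28.2 -48.5]
250 170 [-11.4 -28.2 -40.8]
250 200 [-14.  -28.3 -29.1]
250 240 [-18.7 -28.2 -13.8]
250 280 [-22.  -28.5   2.2]
250 325 [-27.2 -28.5  19.8]
250 334 [-32.5 -27.5  19.9]
270 98 [-11.1 -19.3 -68.5]
270 110 [ -9.6 -19.6 -64.1]
270 130 [ -3.5 -20.8 -56. ]
270 150 [  2.2 -21.9 -47. ]
270 170 [  8.5 -23.2 -37. ]
270 280 [  8.4 -25.4  19.4]
270 325 [-27.  -20.4  19.8]
270 334 [-30.9 -19.9  21.1]
300 98 [-10.6  -7.9 -68.5]
300 110 [ -8.4  -8.1 -64. ]
300 130 [ -3.7  -8.4 -56. ]
300 150 [  0.9  -8.8 -47.2]
300 170 [  9.5  -9.5 -36.8]
300 325 [-28.   -8.2  19. ]
300 334 [-31.8  -8.   20.3]
320 98 [-10.7  -0.3 -68.5]
320 110 [ -9.3  -0.3 -64. ]
320 130 [ -3.8  -0.2 -56. ]
320 150 [  1.8  -0.2 -47. ]
320 170 [ 10.2  -0.2 -36.6]
320 325 [-27.6  -0.2  19.3]
320 334 [-32.1  -0.2  20.1]
340 98 [-11.5   7.3 -68.5]
340 110 [-10.4   7.4 -64.1]
340 130 [ -3.2   8.  -56. ]
340 150 [  1.2   8.4 -47.1]
340 170 [  8.6   9.  -37. ]
340 325 [-27.5   7.9  19.3]
340 334 [-31.1   7.7  20.9]
370 98 [-11.4  18.7 -68.6]
370 110 [ -9.1  19.2 -64.1]
370 130 [ -3.3  20.3 -56. ]
370 150 [  3.7  21.7 -46.8]
370 170 [  9.3  22.9 -36.9]
370 325 [-28.4  19.8  18.8]
370 334 [-31.5  19.4  20.6]
395 98 [-10.2  28.4 -68.7]
395 110 [-14.7  27.7 -64.2]
395 130 [-17.8  27.4 -57.1]
395 150 [-18.6  27.6 -49.8]
395 170 [-20.7  27.6 -42.7]
395 200 [-25.3  27.2 -32.4]
395 240 [-28.1  27.5 -17.8]
395 280 [-29.6  28.2  -2.1]
395 325 [-31.5  29.   16.6]
395 334 [-30.5  29.6  21.5]
403 110 [-15.2  30.6 -64.3]
403 130 [-23.5  28.9 -57.5]
403 150 [-31.3  27.4 -51.5]
403 170 [-32.1  27.6 -44.8]
403 200 [-30.6  28.7 -33.9]
403 240 [-32.4  29.3 -19.6]
403 280 [-33.1  30.2  -4.1]
```

The cup is level: the lip is 68.5 mm ahead of the TCP and 11 above it, with the rim 21 above the lip. My moves can't pitch the tool, so the cup has to pivot between the pads. I'll set it down and test whether a lighter grip, with the target opening near the cup's width, lets it swing.

Call:
step_arm(
  motion=[
    [[0.4,0,0],0],
    [[0.4,0,0],0],
    [[0.1,0,0],0],
    [[0,0,0],0],
  ],
)

```text
t: 5.1
tool_pos: [0.5054, -0.1853, 0.0138]
eef_rot: [0.433, 0.559, 0.433, -0.559]
force: [-2.2, 0.3, 6.0]
opening: 0.0613
```

Call:
step_arm(
  motion=[
    [[0,0,0],0],
    [[0,0,0],0],
    [[-0.25,0,0],0],
    [[-0.25,0,0],0],
    [[0,0,0],0],
  ],
  grip=0.715,
)

```text
t: 5.72
tool_pos: [0.5056, -0.1854, 0.0183]
eef_rot: [0.433, 0.559, 0.433, -0.559]
force: [-0.2, -0.1, -1.4]
opening: 0.0614
```

```bash
cat >> h.py <<'E'
def tilt():
    """cup pitch from the top edge of back wall and lip in the tool frame (mm)"""
    s,p,d,u,v,P=pitch();P=P*1000;m=abs(P[:,1])<20;Q=P[m]
    f=Q[Q[:,2]<Q[:,2].min()+2.5]; lip=np.array([f[:,2].min(),np.median(f[:,0])])
    b=Q[Q[:,2]>Q[:,2].max()-6]; i=np.argmin(b[:,0]); back=b[i,[2,0]]
    a=np.degrees(np.arctan2(back[1]-lip[1],back[0]-lip[0]))
    print('t',round(s['t'],2),'tcp',s['tool_pos'].round(4),'F',s['force'].round(1),'M',s['ft_torque'].round(3),'open',round(s['opening'],4),'lip(z,x)',lip.round(1),'back',back.round(1),'tiltdown',round(-a-13.3,1))
    return s,p,d,P
E
python3 -c "
from h import *
tilt()"
```

```text
t 5.72 tcp [ 0.5056 -0.1854  0.0183] F [-0.2 -0.1 -1.4] M [ 0.009 -0.043  0.016] open 0.0614 lip(z,x) [-70.5 -10.6] back [ 21.9 -33.9] tiltdown 0.9
```

Call:
step_arm(
  motion=[
    [[0,0,0],0],
    [[0,0,0],0],
  ],
  grip=0.725,
)

```text
t: 6.02
tool_pos: [0.5054, -0.1853, 0.0181]
eef_rot: [-0.433, -0.559, -0.433, 0.559]
force: [-0.3, -0.0, -1.9]
opening: 0.0618
```

```bash
python3 -c "
from h import *
tilt()"
```

```text
t 6.03 tcp [ 0.5054 -0.1853  0.0181] F [-0.3 -0.  -1.9] M [-0.046  0.001  0.015] open 0.0618 lip(z,x) [-69.4 -11.5] back [ 20.  -34.1] tiltdown 0.9
```

Call:
step_arm(
  motion=[
    [[0,0,0],0],
    [[0,0,0],0],
  ],
  grip=0.735,
)

```text
t: 6.32
tool_pos: [0.5057, -0.1854, 0.0185]
eef_rot: [0.433, 0.559, 0.433, -0.559]
force: [0.2, -0.9, -0.2]
opening: 0.0627
```

```bash
python3 -c "
from h import *
tilt()"
```

```text
t 6.33 tcp [ 0.5057 -0.1854  0.0185] F [ 0.2 -0.9 -0.2] M [-0.008  0.036  0.003] open 0.0627 lip(z,x) [-70.1  -5.8] back [ 22.7 -29.4] tiltdown 0.9
```

At 0.735 the cup drops free, and at 0.725 it is just held, so the grip can be made soft. I'll regrip 10 mm further back for a larger gravity moment and try a soft lift, with the heel staying on the desk.

Call:
step_arm(
  motion=[
    [[0,0,0],0],
    [[0.25,0,0.5],0],
    [[0.25,0,0.5],0],
    [[0,0,0],0],
  ],
  grip=0.82,
)

```text
t: 6.88
tool_pos: [0.5026, -0.1954, 0.0129]
eef_rot: [-0.432, -0.559, -0.433, 0.56]
force: [-0.3, 0.7, -0.6]
opening: 0.0698
```

Call:
step_arm(
  motion=[
    [[0,0,0],0],
    [[0,0,0],0],
    [[0,0,0],0],
  ],
  grip=0.71,
)

```text
t: 7.25
tool_pos: [0.503, -0.1951, 0.0133]
eef_rot: [-0.433, -0.559, -0.433, 0.559]
force: [0.4, -0.9, -0.3]
opening: 0.0612
```

Call:
step_arm(
  motion=[
    [[0,0,0],0],
    [[-0.3,0,0],0],
    [[-0.3,0,0],0],
    [[0,0,0],0],
  ],
  grip=0.728,
)

```text
t: 7.75
tool_pos: [0.5031, -0.195, 0.0196]
eef_rot: [0.433, 0.559, 0.433, -0.559]
force: [0.7, 0.3, 0.4]
opening: 0.0619
```

```bash
python3 -c "
from h import *
tilt()"
```

```text
t 7.75 tcp [ 0.5031 -0.195   0.0196] F [0.7 0.3 0.4] M [-0.012  0.086  0.01 ] open 0.0619 lip(z,x) [-82.4  21.1] back [46.3 19.4] tiltdown -12.5
```

```bash
sed -i 's/m=abs(P\[:,1\])<20;/m=(abs(P[:,1])<20)\&(P[:,0]<s["tool_pos"][2]*1000-9)\&(P[:,2]>-100)\&(P[:,2]<60);/' h.py; python3 -c "
from h import *
tilt()
import collections
s,p,d,u,v,P=pitch('w3.png')
P*=1000
m=(abs(P[:,1])<20)&(P[:,0]<8)
for z in range(-90,60,6):
    q=P[m&(abs(P[:,2]-z)<1.5),0]
    if len(q): print(z,len(q),np.percentile(q,[2,50,98]).round(1))
"
```

```text
t 7.8 tcp [ 0.5031 -0.195   0.0195] F [-0.4 -0.2  0.4] M [-0.009 -0.042  0.021] open 0.0623 lip(z,x) [-79.5  -5.4] back [ 11.3 -28.4] tiltdown 0.9
-78 803 [-7.2 -5.7 -3.6]
-72 797 [-4.3 -2.6 -0.8]
-66 665 [-0.2  1.4  3. ]
-60 643 [3.6 5.3 7.1]
-54 5 [7.5 7.8 8. ]
-36 32 [4.8 7.5 7.9]
-24 74 [4.3 5.7 7.2]
-18 7 [-97.1 -89.   -6.9]
-12 11 [-90.4 -86.1 -12.4]
-6 2 [7.6 7.8 8. ]
6 37 [4.4 5.3 6.4]
12 792 [-27.9 -26.5 -24.6]
```

Call:
step_arm(
  motion=[
    [[0.3,0,0],0],
    [[0.35,0,0],0],
    [[0,0,0],0],
  ],
  grip=0.728,
)

```text
t: 8.28
tool_pos: [0.5028, -0.1949, 0.0123]
eef_rot: [-0.433, -0.559, -0.433, 0.559]
force: [-0.4, 0.2, 0.9]
opening: 0.0622
```

Call:
step_arm(
  motion=[
    [[0,0,0],0],
    [[0,0,0],0],
    [[-0.3,0,0],0],
    [[-0.3,0,0],0],
    [[0,0,0],0],
  ],
  grip=0.7255,
)

```text
t: 8.9
tool_pos: [0.5032, -0.1952, 0.0193]
eef_rot: [0.433, 0.559, 0.432, -0.559]
force: [0.7, -0.7, 0.5]
opening: 0.0625
```

```bash
python3 -c "
from h import *
tilt()"
```

```text
t 8.9 tcp [ 0.5032 -0.1952  0.0193] F [ 0.7 -0.7  0.5] M [-0.018  0.109  0.026] open 0.0625 lip(z,x) [-77.6  -1.3] back [  9.5 -35.5] tiltdown 8.1
```

At 0.7255 the cup pivots with its heel on the desk and is now tipped 8°. I'll lift a little more, then clamp.

Call:
step_arm(
  motion=[
    [[-0.2,0,0],0],
    [[-0.2,0,0],0],
    [[0,0,0],0],
  ],
)

```text
t: 9.32
tool_pos: [0.503, -0.195, 0.023]
eef_rot: [0.433, 0.559, 0.433, -0.559]
force: [-0.0, -0.4, 0.9]
opening: 0.0617
```

Call:
step_arm(
  motion=[
    [[0,0,0],0],
    [[0,0,0],0],
    [[-0.5,0,0],0],
    [[-1,0,0],0],
    [[0,0,0],0],
  ],
  grip=0.68,
)

```text
t: 9.95
tool_pos: [0.5038, -0.1954, 0.0387]
eef_rot: [0.433, 0.56, 0.432, -0.559]
force: [0.3, 0.1, -0.9]
opening: 0.0611
```

```bash
python3 -c "
from h import *
s,p,d,P=tilt()
cv2.imwrite('pics/w4.png',p[:,:,::-1])
s2,q,D=snap('scene','s4.png')
# flap/opening close-up from top and scene for the box pose
plan((.58,-.03,.25),0,8)
"
```

```text
t 9.95 tcp [ 0.5038 -0.1954  0.0387] F [ 0.3  0.1 -0.9] M [-0.041  0.015  0.056] open 0.0611 lip(z,x) [-75.6   5.4] back [ 10.6 -34.5] tiltdown 11.5
yaw -14.54 pos [ 0.5032 -0.1951  0.038 ] tilt [ 6.e-04 -2.e-04 -1.e+00]
[[[-2.65,0.41,-2.24],-1.82],[[-2.65,0.48,-2.22],-1.82],[[-2.65,0.55,-2.21],-1.82],[[-2.65,0.62,-2.19],-1.82],[[-2.65,0.69,-2.17],-1.82],[[-2.65,0.76,-2.15],-1.82],[[-2.65,0.83,-2.12],-1.82],[[-2.65,0.89,-2.09],-1.82]]
```

View pics/w4.png

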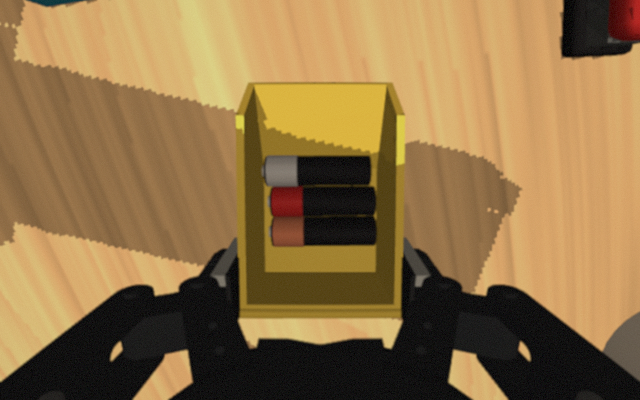

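```bash
python3 -c "
from h import *
plan((.580,.0,.168),-0.9,10)
"
```

```text
yaw -14.54 pos [ 0.5032 -0.1951  0.038 ] tilt [ 6.e-04 -2.e-04 -1.e+00]
[[[-1.3,0.25,-2.08],-1.36],[[-1.3,0.3,-2.07],-1.36],[[-1.3,0.35,-2.07],-1.36],[[-1.3,0.4,-2.06],-1.36],[[-1.3,0.45,-2.05],-1.36],[[-1.3,0.5,-2.04],-1.36],[[-1.3,0.55,-2.02],-1.36],[[-1.3,0.6,-2.01],-1.36],[[-1.3,0.64,-2.0],-1.36],[[-1.3,0.69,-1.98],-1.36]]
```

Call:
step_arm(
  motion=[
    [[-2,0.15,-1.2],-0.9],
    [[-2,0.25,-1.6],-1.3],
    [[-2,0.35,-2.1],-1.36],
    [[-1.5,0.4,-2.3],-1.4],
    [[-1.5,0.5,-2.4],-1.5],
    [[-1.2,0.6,-2.5],-1.6],
    [[-1,0.65,-2.4],-1.6],
    [[-0.8,0.7,-2.2],-1.5],
    [[-0.6,0.6,-1.8],-1.3],
    [[-0.4,0.5,-1.2],-0.8],
    [[0,0.1,-0.4],-0.3],
    [[0,0,0],0],
  ],
)

```text
t: 11.55
tool_pos: [0.5795, -0.0028, 0.1674]
eef_rot: [-0.496, -0.504, -0.496, 0.505]
force: [-0.8, 0.6, -1.5]
opening: 0.0609
```

```bash
python3 - <<'E'
from h import *
s,p,d,P=tilt()
cv2.imwrite('pics/w5.png',p[:,:,::-1])
plan((.580,.0,.168),-0.9,1)
s,q,D=snap('scene'); s,t,D=snap('top')
cv2.imwrite('pics/st5.png',np.hstack([cv2.resize(q[70:290,240:450],(420,440)),cv2.resize(t[100:320,130:340],(380,440))])[:,:,::-1])
E
```

```text
t 11.55 tcp [ 0.5795 -0.0028  0.1674] F [-0.8  0.6 -1.5] M [-0.098  0.017  0.015] open 0.0609 lip(z,x) [-75.7   5.4] back [ 10.4 -34.6] tiltdown 11.6
yaw -1.01 pos [ 0.5793 -0.003   0.1673] tilt [-1.e-03 -2.e-04 -1.e+00]
[[[-0.07,0.06,-0.31],-0.11]]
```

View pics/w5.png

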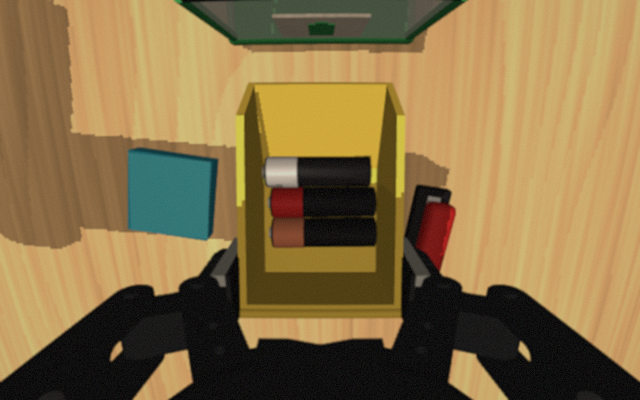

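The wrist view shows the cup centred on the box front: the base edge is at row 44, columns 236–408, and the cup midline is at column 321. The cells are still in the cup.

```bash
python3 - <<'E'
from h import *
s=env.get_state()
a=onz('wrist',[(236,44),(322,44),(408,44)],0.0,s);print(a.round(4),np.linalg.norm(a[2]-a[0]))
K,D,T=cam('wrist',s)
# top camera: lid front edge and back edge
s,t,d=snap('top');P=pts('top',np.ones(d.shape,bool),np.where(d>0,d,1)).reshape(400,640,3)
for xx in (.53,.58,.63):
    m=(abs(P[...,0]-xx)<.004)&(P[...,1]>.10)&(P[...,1]<.32)&(P[...,2]>.1)
    q=P[m];l=q[abs(q[:,2]-.192)<.006];pn=q[(q[:,2]<.18)]
    print(xx,'y lid max',l[:,1].max().round(4),'y min z>.12',q[q[:,2]>.12][:,1].min().round(4), 'panel fit', (pn[:,1]-(pn[:,2]-.130)*np.tan(np.radians(40))).round(3)[:60:6])
E
```

```text
[[ 0.5081  0.1161  0.    ]
 [ 0.583   0.1144 -0.    ]
 [ 0.6578  0.1137  0.    ]] 0.1497304771418407
0.53 y lid max 0.2879 y min z>.12 0.1035 panel fit [0.23]
0.58 y lid max 0.2882 y min z>.12 0.1605 panel fit [0.248]
0.63 y lid max 0.2884 y min z>.12 0.1594 panel fit [0.292]
```

View pics/st5.png

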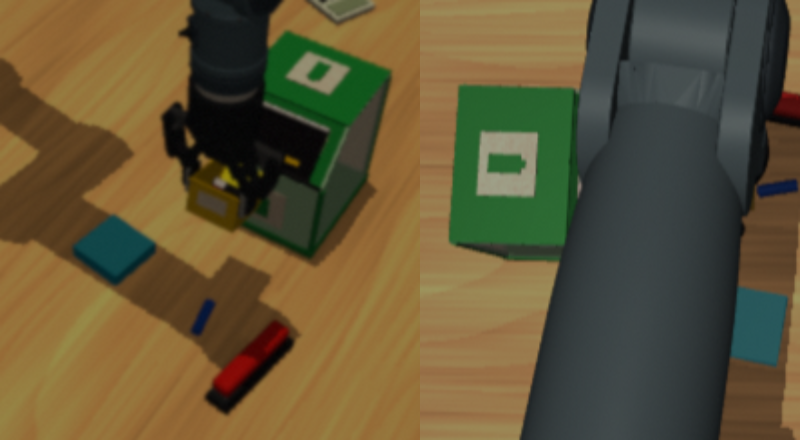

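The front wall is at y ≈ 0.1165 and the sill at about (0.582, 0.1185, 0.130), with the box heading 89°. I'll enter with the lip about 6 mm clear of the sill and push the flap in until the sill is just under the heel.

Call:
step_arm(
  motion=[
    [[0.5,0.15,-0.5],0],
    [[0.5,0.1,-1.0],0],
    [[0.1,0,-1.2],0],
    [[0,0,-1.2],0],
    [[0,0,-0.8],0],
    [[0,0,-0.6],0],
    [[0,0,-0.6],0],
    [[0,0,-0.6],0],
    [[0,0,0],0],
  ],
)

```text
t: 12.88
tool_pos: [0.5835, 0.0625, 0.1569]
eef_rot: [0.496, 0.504, 0.496, -0.504]
force: [-1.2, -0.5, -0.3]
opening: 0.0609
```

```bash
python3 - <<'E'
from h import *
s,p,d,P=tilt()
E
```

```text
t 12.88 tcp [0.5835 0.0625 0.1569] F [-1.2 -0.5 -0.3] M [-0.069  0.059 -0.013] open 0.0609 lip(z,x) [-93.9 -17.7] back [ 10.4 -34.7] tiltdown -4.0
```

Call:
step_arm(
  motion=[
    [[0,0,-0.5],0],
    [[0,0,-0.5],0],
    [[0,0,-0.5],0],
    [[0,0,-0.2],0],
    [[0,0,0],0],
  ],
)

```text
t: 13.55
tool_pos: [0.5836, 0.0793, 0.1567]
eef_rot: [-0.496, -0.504, -0.496, 0.504]
force: [0.1, -3.0, -2.0]
opening: 0.0606
```

Call:
step_arm(
  motion=[
    [[0.2,0,0],0],
    [[0.2,0,0],0],
    [[0,0,0],0],
  ],
)

```text
t: 13.92
tool_pos: [0.5838, 0.0792, 0.1527]
eef_rot: [0.496, 0.504, 0.496, -0.504]
force: [0.2, -3.0, -1.6]
opening: 0.0612
```

```bash
python3 - <<'E'
from h import *
s,p,d,P=tilt();cv2.imwrite('pics/w6.png',p[:,:,::-1])
s,q,D=snap('scene')
cv2.imwrite('pics/st6.png',np.hstack([cv2.resize(q[80:220,310:450],(450,450)),p[:,180:460][:400].copy()[:400].repeat(1,0) if 0 else cv2.resize(p[:, 150:490],(349,450))])[:,:,::-1])
E
```

```text
t 13.93 tcp [0.5838 0.0792 0.1527] F [ 0.2 -3.  -1.6] M [-0.442 -0.058 -0.012] open 0.0612 lip(z,x) [-78.1   6.4] back [ 10.4 -34.8] tiltdown 11.7
```

View pics/st6.png

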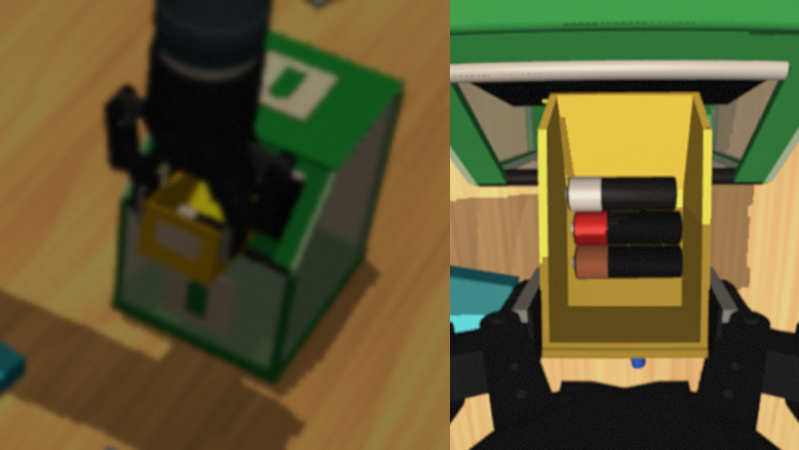

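The lip is inside and pushing the flap with 3 N. The cup is on the midline, and the sill shows as a black bar at about row 158 in the wrist image on both sides of the cup.

```bash
python3 - <<'E'
from h import *
s=env.get_state();p=cv2.imread('pics/w6.png');g=p.max(2)
for c in (185,200,215,225,415,430): print(c,[(r,int(g[r,c])) for r in range(146,172,2)])
print(onz('wrist',[(200,154),(200,158),(200,162),(425,158)],.128,s).round(4))
E
```

```text
185 [(146, 119), (148, 120), (150, 118), (152, 120), (154, 114), (156, 118), (158, 117), (160, 120), (162, 107), (164, 57), (166, 193), (168, 234), (170, 233)]
200 [(146, 59), (148, 63), (150, 55), (152, 55), (154, 75), (156, 98), (158, 115), (160, 119), (162, 107), (164, 58), (166, 195), (168, 234), (170, 232)]
215 [(146, 95), (148, 92), (150, 61), (152, 23), (154, 29), (156, 37), (158, 54), (160, 34), (162, 27), (164, 82), (166, 214), (168, 233), (170, 233)]
225 [(146, 142), (148, 147), (150, 83), (152, 29), (154, 28), (156, 45), (158, 57), (160, 39), (162, 25), (164, 87), (166, 215), (168, 232), (170, 232)]
415 [(146, 108), (148, 113), (150, 33), (152, 27), (154, 33), (156, 38), (158, 39), (160, 33), (162, 30), (164, 124), (166, 163), (168, 157), (170, 160)]
430 [(146, 74), (148, 64), (150, 60), (152, 68), (154, 86), (156, 105), (158, 118), (160, 116), (162, 56), (164, 116), (166, 157), (168, 155), (170, 153)]
[[0.5236 0.1225 0.128 ]
 [0.5234 0.1204 0.128 ]
 [0.5232 0.1184 0.128 ]
 [0.6376 0.1185 0.128 ]]
```

The sill is at y ≈ 0.1197, so the heel is right above it with about 2 mm clearance. I'll lower onto it, soften the grip and start tipping along an arc.

Call:
step_arm(
  motion=[
    [[0.2,0,0],0],
    [[0.05,0,0],0],
    [[0,0,0],0],
  ],
)

```text
t: 14.4
tool_pos: [0.584, 0.0792, 0.1517]
eef_rot: [0.496, 0.505, 0.495, -0.504]
force: [-2.7, -3.0, 6.3]
opening: 0.0608
```

Call:
step_arm(
  motion=[
    [[0,0,0],0],
    [[0,0,0],0],
    [[-0.15,0,-0.2],0],
    [[-0.15,0,-0.2],0],
    [[0,0,0],0],
  ],
  grip=0.72,
)

```text
t: 15.02
tool_pos: [0.5838, 0.0831, 0.1532]
eef_rot: [-0.496, -0.504, -0.496, 0.504]
force: [-0.0, -3.5, 0.3]
opening: 0.0616
```

```bash
sed -i 's/P\[:,2\]>-100/P[:,2]>-80/' h.py; python3 - <<'E'
from h import *
s,p,d,P=tilt()
E
```

```text
t 15.03 tcp [0.5838 0.0831 0.1532] F [-0.  -3.5  0.3] M [-0.812 -0.025 -0.006] open 0.0616 lip(z,x) [-75.2   5.1] back [ 10.5 -35.2] tiltdown 11.9
```

Call:
step_arm(
  motion=[
    [[0,0,0],0],
    [[-0.2,0,-0.1],0],
    [[-0.2,0,-0.2],0],
    [[0,0,0],0],
  ],
  grip=0.7225,
)

```text
t: 15.58
tool_pos: [0.5835, 0.0866, 0.1572]
eef_rot: [-0.496, -0.504, -0.496, 0.504]
force: [0.7, -2.4, -2.2]
opening: 0.0616
```

```bash
python3 - <<'E'
from h import *
s,p,d,P=tilt()
E
```

```text
t 15.57 tcp [0.5835 0.0866 0.1572] F [ 0.7 -2.4 -2.2] M [-0.59   0.105  0.091] open 0.0616 lip(z,x) [-70.7   8.8] back [ 11.6 -33.6] tiltdown 14.0
```

Call:
step_arm(
  motion=[
    [[0,0,0],0],
    [[-0.2,0,-0.1],0],
    [[0,0,0],0],
  ],
  grip=0.7235,
)

```text
t: 16.0
tool_pos: [0.5837, 0.0874, 0.1595]
eef_rot: [0.496, 0.504, 0.496, -0.504]
force: [-0.6, -2.5, -2.3]
opening: 0.0617
```

```bash
python3 - <<'E'
from h import *
s,p,d,P=tilt();cv2.imwrite('pics/w7.png',p[:,:,::-1])
m=(abs(P[:,1])<18)
for z in range(-84,24,5):
    q=P[m&(abs(P[:,2]-z)<1.2),0]
    if len(q): print(z,len(q),np.percentile(q,[2,50,98]).round(1))
E
```

```text
t 16.0 tcp [0.5837 0.0874 0.1595] F [-0.6 -2.5 -2.3] M [-0.493  0.223  0.133] open 0.0617 lip(z,x) [-69.5  11. ] back [ 12.9 -11.7] tiltdown 2.1
-69 317 [ 9.5 10.8 12. ]
-64 478 [10.9 12.3 13.7]
-59 400 [12.9 14.1 15.5]
-54 393 [14.7 15.8 17.1]
-49 359 [16.1 17.6 18.7]
-44 345 [18.  19.3 20.4]
-39 279 [12.4 20.2 21.8]
-29 1 [8.3 8.3 8.3]
-24 23 [ 6.8 20.5 21.6]
-19 4 [-96.4 -94.6  -1.5]
-14 25 [5.9 7.6 8.3]
-9 24 [-75.8  16.4  17.8]
1 80 [2.1 3.4 4.9]
6 501 [-33.5 -30.1  13.4]
11 1227 [-35.  -17.2  12.1]
16 696 [-2.9  5.6 10.7]
```

The front wall's slope gives about 15° of tilt, but friction from the flap on the lip holds it there and the cup creeps back in the pads. I'll clamp and back out until the lip only just holds the flap. There I'll rest the front wall on the sill and let gravity pivot the cup in a soft grip.

Call:
step_arm(
  motion=[
    [[0,0,0],0],
    [[0,0,0],0],
    [[0,0,0.6],0],
    [[0.2,0,0.7],0],
    [[0.3,0,0.7],0],
    [[0.3,0,0.4],0],
    [[0.2,0,0],0],
    [[0.15,0,0],0],
    [[0,0,0],0],
  ],
  grip=0.69,
)

```text
t: 17.18
tool_pos: [0.5833, 0.0634, 0.148]
eef_rot: [-0.496, -0.504, -0.496, 0.504]
force: [-0.3, -1.4, 0.8]
opening: 0.0608
```

```bash
cat >> h.py <<'E'
def slope():
    """cup tilt from a line fit of the inner front wall (tool frame, mm), lip and its world (y,z)"""
    s,p,d,u,v,P=pitch();P=P*1000;m=(abs(P[:,1])<15)&(P[:,2]>-90)&(P[:,2]<-30)&(P[:,0]>-40)&(P[:,0]<110)
    Q=P[m]; f=[]
    for z in np.arange(-90,-30,2.):
        q=Q[abs(Q[:,2]-z)<1]
        if len(q)>25: f.append((z,np.median(q[:,0]),len(q)))
    print('t',round(s['t'],2),'tcp',s['tool_pos'].round(4),'F',s['force'].round(1),'open',round(s['opening'],4))
    f=np.array(f); print('zx',[tuple(np.round(a,1)) for a in f[:,:2].tolist()])
    return s,p,d,P
E
python3 - <<'E'
from h import *
slope()
E
```

```text
t 17.18 tcp [0.5833 0.0634 0.148 ] F [-0.3 -1.4  0.8] open 0.0608
zx [(np.float64(-74.0), np.float64(10.2)), (np.float64(-72.0), np.float64(10.2)), (np.float64(-70.0), np.float64(10.7)), (np.float64(-68.0), np.float64(11.3)), (np.float64(-66.0), np.float64(12.0)), (np.float64(-64.0), np.float64(12.5)), (np.float64(-62.0), np.float64(13.3)), (np.float64(-60.0), np.float64(13.9)), (np.float64(-58.0), np.float64(14.6)), (np.float64(-56.0), np.float64(15.6)), (np.float64(-54.0), np.float64(16.1)), (np.float64(-52.0), np.float64(16.7)), (np.float64(-50.0), np.float64(17.4)), (np.float64(-48.0), np.float64(18.0)), (np.float64(-46.0), np.float64(18.7)), (np.float64(-44.0), np.float64(19.4)), (np.float64(-42.0), np.float64(20.2)), (np.float64(-40.0), np.float64(20.4))]
```

Call:
step_arm(
  motion=[
    [[0,0,0],0],
    [[0,0,0],0],
    [[-0.25,0,-0.1],0],
    [[-0.25,0,-0.1],0],
    [[0,0,0],0],
  ],
  grip=0.725,
)

```text
t: 17.85
tool_pos: [0.5836, 0.0655, 0.1531]
eef_rot: [0.496, 0.504, 0.496, -0.504]
force: [0.0, -0.4, -0.6]
opening: 0.0621
```

```bash
sed -i "s/tuple(np.round(a,1)) for a in f\[:,:2\].tolist()/(int(a[0]),round(float(a[1]),1)) for a in f[::2]/" h.py; python3 - <<'E'
from h import *
slope()
E
```

```text
t 17.85 tcp [0.5836 0.0655 0.1531] F [ 0.  -0.4 -0.6] open 0.0621
zx [(-72, 15.0), (-68, 15.0), (-64, 16.0), (-60, 17.1), (-56, 18.4), (-52, 19.4), (-48, 20.4), (-44, 21.5), (-40, 22.4), (-36, 22.9)]
```

The pivot about the sill works: the lip is unmoved and the tilt is up to 18.6°. Continuing.

Call:
step_arm(
  motion=[
    [[-0.25,0,-0.15],0],
    [[-0.25,0,-0.15],0],
    [[-0.25,0,-0.2],0],
    [[-0.25,0,-0.2],0],
    [[0,0,0],0],
  ],
)

```text
t: 18.52
tool_pos: [0.5837, 0.0726, 0.1631]
eef_rot: [0.496, 0.504, 0.496, -0.504]
force: [0.1, -0.8, -1.3]
opening: 0.0618
```

```bash
python3 - <<'E'
from h import *
slope()
E
```

```text
t 18.52 tcp [0.5837 0.0726 0.1631] F [ 0.1 -0.8 -1.3] open 0.0618
zx [(-66, 24.7), (-62, 25.1), (-58, 25.5), (-54, 26.1), (-50, 26.5), (-46, 27.0), (-42, 27.4), (-38, 27.9), (-34, 28.2)]
```

Call:
step_arm(
  motion=[
    [[-0.25,0,-0.2],0],
    [[-0.25,0,-0.2],0],
    [[-0.25,0,-0.25],0],
    [[-0.2,0,-0.25],0],
    [[0,0,0],0],
  ],
)

```text
t: 19.2
tool_pos: [0.5838, 0.0816, 0.1725]
eef_rot: [0.496, 0.504, 0.496, -0.504]
force: [-0.1, -0.7, -0.7]
opening: 0.0619
```

```bash
python3 - <<'E'
from h import *
s,p,d,P=slope();cv2.imwrite('pics/w8.png',p[:,:,::-1])
E
```

```text
t 19.2 tcp [0.5838 0.0816 0.1725] F [-0.1 -0.7 -0.7] open 0.0619
zx [(-56, 34.9), (-52, 34.8), (-48, 34.5), (-44, 34.5), (-40, 34.3), (-36, 34.2), (-32, 33.8)]
```

View pics/w8.png

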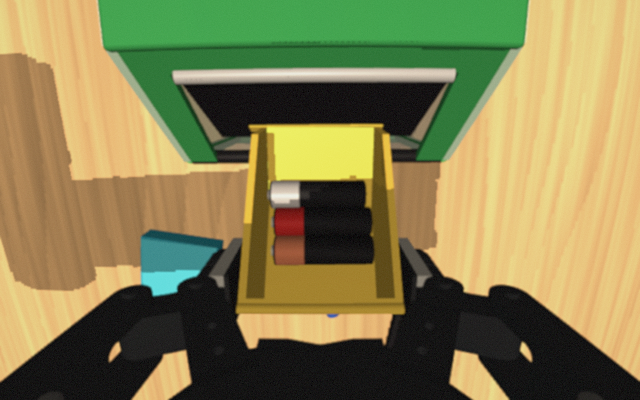

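The wrist view shows the cup tipped to about 36° with the three cells still in it at rows 195, 222 and 250. The lip is under the flap and the cup is centred in the opening. I'll keep tipping.

Call:
step_arm(
  motion=[
    [[-0.22,0,-0.25],0],
    [[-0.2,0,-0.28],0],
    [[-0.2,0,-0.28],0],
    [[-0.18,0,-0.28],0],
    [[0,0,0],0],
  ],
)

```text
t: 19.88
tool_pos: [0.584, 0.0925, 0.1805]
eef_rot: [0.496, 0.504, 0.496, -0.504]
force: [0.2, -0.6, -1.6]
opening: 0.0617
```

```bash
python3 - <<'E'
from h import *
s,p,d,P=slope();cv2.imwrite('pics/w9.png',p[:,:,::-1])
m=abs(P[:,1])<15
for z in range(-60,24,6):
    q=P[m&(abs(P[:,2]-z)<1.2),0]
    if len(q): print(z,len(q),np.percentile(q,[2,50,98]).round(1))
E
```

```text
t 19.88 tcp [0.584  0.0925 0.1805] F [ 0.2 -0.6 -1.6] open 0.0617
zx [(-34, 33.2)]
-48 1 [35.3 35.3 35.3]
-36 8 [31.  33.9 34.1]
-18 2 [22.8 23.2 23.7]
-12 2 [-89.9 -87.1 -84.3]
-6 12 [26.  26.8 27.3]
0 306 [29.4 31.6 33.6]
6 607 [-36.8  24.   27.4]
12 343 [16.9 19.3 21.4]
18 366 [10.7 13.1 15.5]
```

Floor slope gives about 45°. I'll clamp and push in past the flap.

Call:
step_arm(
  motion=[
    [[0,0,0],0],
    [[0,0,0],0],
    [[0,0,-0.4],0],
    [[0,0,-0.5],0],
    [[0,0,-0.5],0],
    [[0,0,-0.5],0],
    [[0,0,-0.2],0],
    [[0,0,0],0],
  ],
  grip=0.69,
)

```text
t: 20.92
tool_pos: [0.5841, 0.1129, 0.1802]
eef_rot: [-0.496, -0.504, -0.496, 0.505]
force: [0.1, -3.6, -2.4]
opening: 0.0613
```

```bash
cat >> h.py <<'E'
def rear(P):
    m=(abs(P[:,1])<15)&(P[:,2]>-6)&(P[:,2]<26)&(P[:,0]>0)
    z=P[m,2];x=P[m,0]
    L=[(c,np.median(x[abs(z-c)<1])) for c in range(-4,26,3) if (abs(z-c)<1).sum()>30]; print('rear',[(c,round(float(a),1)) for c,a in L])
def ends(p):
    h=cv2.cvtColor(p,cv2.COLOR_RGB2HSV).astype(int);H,S,V=h[...,0],h[...,1],h[...,2];w=np.zeros(H.shape,bool);w[110:310,255:400]=1
    for n,m in (('red',((H<4)|(H>175))&(S>170)&(V>90)),('copper',(H>=4)&(H<13)&(S>90)&(V>60)),('white',(S<40)&(V>130))):
        v,u=np.nonzero(m&w);print(n,len(v),(int(np.median(u)),int(np.median(v))) if len(v) else '')
E
python3 - <<'E'
from h import *
s,p,d,P=slope();rear(P);ends(p)
q=cv2.imread('pics/w9.png')[...,::-1].copy();ends(q)
cv2.imwrite('pics/w10.png',p[:,:,::-1])
E
```

```text
t 20.93 tcp [0.5841 0.1129 0.1802] F [ 0.1 -3.6 -2.4] open 0.0613
zx []
rear [(-1, 33.0), (2, 29.9), (5, 26.9), (8, 23.8), (11, 20.7), (14, 17.7), (17, 14.6), (20, 11.5), (23, 8.5)]
red 710 (291, 182)
copper 759 (291, 208)
white 1373 (316, 153)
red 697 (291, 180)
copper 764 (291, 205)
white 578 (285, 152)
```

Call:
step_arm(
  motion=[
    [[0.2,0,-0.1],0],
    [[0.2,0,-0.1],0],
    [[0,0,0],0],
  ],
)

```text
t: 21.35
tool_pos: [0.5846, 0.1152, 0.1762]
eef_rot: [0.496, 0.504, 0.496, -0.504]
force: [0.8, -3.4, -1.5]
opening: 0.061
```

Call:
step_arm(
  motion=[
    [[0,0,0],0],
    [[0.1,0,-0.1],0],
    [[0,0,0],0],
  ],
  grip=0.722,
)

```text
t: 21.72
tool_pos: [0.5844, 0.1163, 0.1753]
eef_rot: [0.496, 0.504, 0.496, -0.504]
force: [1.0, -4.5, -1.8]
opening: 0.0615
```

```bash
python3 - <<'E'
from h import *
s,p,d,P=slope();rear(P);ends(p)
E
```

```text
t 21.73 tcp [0.5844 0.1163 0.1753] F [ 1.  -4.5 -1.8] open 0.0615
zx []
rear [(-4, 35.2), (-1, 32.8), (2, 29.8), (5, 26.7), (8, 23.6), (11, 20.6), (14, 17.4), (17, 14.4), (20, 11.3), (23, 8.3)]
red 606 (291, 180)
copper 752 (291, 204)
white 1238 (325, 162)
```

Call:
step_arm(
  motion=[
    [[0.25,0,0],0],
    [[0.25,0,0],0],
    [[0.2,0,0],0],
    [[0,0,0],0],
  ],
  grip=0.7,
)

```text
t: 22.28
tool_pos: [0.5841, 0.1165, 0.168]
eef_rot: [0.495, 0.504, 0.496, -0.504]
force: [0.6, -2.2, -1.7]
opening: 0.0608
```

Call:
step_arm(
  motion=[
    [[0.15,0,0],0],
    [[0.1,0,0],0],
    [[0,0,0],0],
  ],
)

```text
t: 22.65
tool_pos: [0.5841, 0.1164, 0.1679]
eef_rot: [0.496, 0.505, 0.496, -0.504]
force: [-5.4, -3.0, 10.2]
opening: 0.0608
```

```bash
python3 - <<'E'
from h import *
s,p,d,P=slope();rear(P);ends(p)
E
```

```text
t 22.65 tcp [0.5841 0.1164 0.1679] F [-5.4 -3.  10.2] open 0.0608
zx []
rear [(-4, 35.3), (-1, 33.0), (2, 29.9), (5, 26.9), (8, 23.8), (11, 20.9), (14, 17.6), (17, 14.6), (20, 11.6), (23, 8.5)]
red 516 (291, 183)
copper 769 (291, 205)
white 1248 (328, 166)
```

The cup rests on the sill at TCP z = 0.168, which agrees with the estimate. Now I'll soften and tip forward.

Call:
step_arm(
  motion=[
    [[-0.15,0,0],0],
    [[0,0,-0.2],0],
    [[0,0,-0.3],0],
    [[0,0,-0.3],0],
    [[0,0,0],0],
  ],
  grip=0.7225,
)

```text
t: 23.32
tool_pos: [0.5847, 0.1248, 0.1673]
eef_rot: [0.496, 0.505, 0.496, -0.504]
force: [0.4, -2.1, 2.4]
opening: 0.062
```

```bash
python3 - <<'E'
from h import *
s,p,d,P=slope();rear(P);ends(p)
E
```

```text
t 23.32 tcp [0.5847 0.1248 0.1673] F [ 0.4 -2.1  2.4] open 0.062
zx []
rear [(-4, 27.4), (2, 35.6), (5, 33.5), (8, 29.7), (11, 25.9), (14, 22.0), (17, 18.0), (20, 14.4), (23, 10.4)]
red 106 (292, 196)
copper 733 (292, 211)
white 1209 (327, 187)
```

Call:
step_arm(
  motion=[
    [[0,0,-0.3],0],
    [[0,0,-0.3],0],
    [[0,0,-0.2],0],
    [[0,0,0],0],
  ],
)

```text
t: 23.88
tool_pos: [0.5842, 0.1325, 0.1668]
eef_rot: [-0.495, -0.504, -0.496, 0.504]
force: [0.6, -2.4, -2.4]
opening: 0.0618
```

```bash
python3 - <<'E'
from h import *
s,p,d,P=slope();rear(P);ends(p)
E
```

```text
t 23.88 tcp [0.5842 0.1325 0.1668] F [ 0.6 -2.4 -2.4] open 0.0618
zx []
rear [(-4, 37.7), (-1, 36.8), (2, 35.8), (5, 34.1), (8, 30.2), (11, 26.4), (14, 22.4), (17, 18.5), (20, 14.6), (23, 10.6)]
red 0 
copper 106 (293, 214)
white 636 (292, 205)
```

```bash
python3 - <<'E'
from h import *
s,p,d=snap('wrist');cv2.imwrite('pics/w12.png',p[:,:,::-1])
c=p[60:330,200:440];print(s['t'])
cv2.imwrite('pics/w12c.png',cv2.resize(c,None,fx=2.2,fy=2.2)[:,:,::-1])
E
```

```text
23.925
```

View pics/w12c.png

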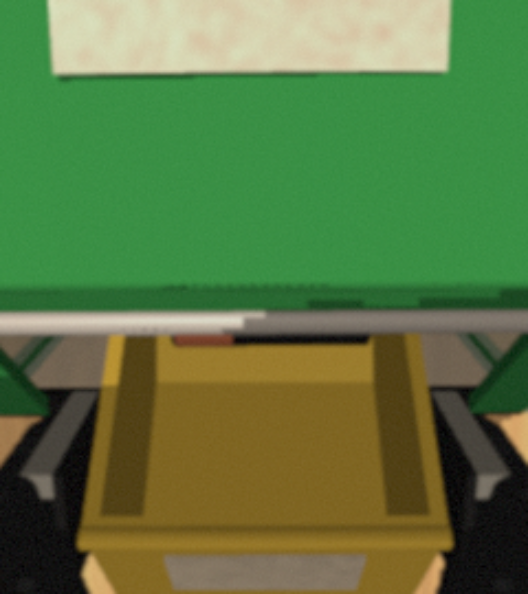

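The crop shows the copper-ended cell (row 338) still on the front wall behind the flap hinge rod, with the cup floor empty. It needs more tip.

Call:
step_arm(
  motion=[
    [[-0.2,0,-0.1],0],
    [[-0.2,0,-0.1],0],
    [[-0.2,0,-0.1],0],
    [[0,0,0],0],
    [[0,0,0],0],
  ],
  grip=0.7235,
)

```text
t: 24.6
tool_pos: [0.5847, 0.1353, 0.1734]
eef_rot: [0.496, 0.504, 0.496, -0.504]
force: [-0.9, -1.2, -2.0]
opening: 0.0616
```

```bash
python3 - <<'E'
from h import *
s,p,d,P=slope();rear(P);ends(p)
E
```

```text
t 24.6 tcp [0.5847 0.1353 0.1734] F [-0.9 -1.2 -2. ] open 0.0616
zx []
rear [(11, 31.2), (14, 37.1), (17, 36.2), (20, 33.8), (23, 30.6)]
red 195 (293, 218)
copper 675 (293, 235)
white 542 (290, 207)
```

```bash
python3 - <<'E'
from h import *
s,p,d,u,v,P=pitch();P*=1000
m=(abs(P[:,1])<15)
for z in range(-20,62,4):
    q=P[m&(abs(P[:,2]-z)<1.2),0]
    if len(q)>10: print(z,len(q),np.percentile(q,[2,50,98]).round(1))
E
```

```text
-12 23 [-91.5 -83.2 -73.1]
0 849 [-37.6 -35.1 -31.5]
4 147 [-37.  -36.1 -35.1]
8 302 [-32.9 -32.  -30.9]
12 101 [-31.  -29.9  32.5]
16 254 [34.9 36.7 38.4]
20 264 [31.9 33.9 35.7]
24 497 [23.4 28.  32.3]
28 402 [15.5 18.1 22. ]
```

The profile now shows the front wall descending at 35°, so the tilt is about 68°. The cup slid back in the pads, though, leaving too small a gap between lip and flap. I'll clamp and push in 5 mm.

Call:
step_arm(
  motion=[
    [[0,0,0],0],
    [[0,0,0],0],
    [[0,0,-0.2],0],
    [[0,0,-0.2],0],
    [[0,0,-0.15],0],
    [[0,0,0],0],
    [[0,0,0],0],
  ],
  grip=0.69,
)

```text
t: 25.58
tool_pos: [0.585, 0.1407, 0.1735]
eef_rot: [0.496, 0.504, 0.496, -0.504]
force: [0.1, -2.1, 0.1]
opening: 0.061
```

```bash
cat >> h.py <<'E'
def prof():
    s,p,d,u,v,P=pitch();P*=1000;m=(abs(P[:,1])<15);o=[]
    for z in range(-24,62,3):
        q=P[m&(abs(P[:,2]-z)<1)&(P[:,0]>0),0]
        if len(q)>10: o.append((z,round(float(np.median(q)),1)))
    print('t',round(s['t'],2),'tcp',s['tool_pos'].round(4),'F',s['force'].round(1),'open',round(s['opening'],4),o);ends(p);return p
E
python3 - <<'E'
from h import *
prof()
E
```

```text
t 25.57 tcp [0.585  0.1407 0.1735] F [ 0.1 -2.1  0.1] open 0.061 [(6, 44.4), (9, 42.3), (12, 40.2), (15, 37.9), (18, 35.8), (21, 33.5), (24, 28.4), (27, 20.2)]
red 0 
copper 0 
white 281 (274, 219)
```

The red and copper cells have gone from view. I'll lift slightly and weigh the cup, and look into the box through its clear walls.

Call:
step_arm(
  motion=[
    [[-0.2,0,0],0],
    [[-0.2,0,0],0],
    [[0,0,0],0],
  ],
)

```text
t: 26.0
tool_pos: [0.5845, 0.1406, 0.1774]
eef_rot: [-0.496, -0.504, -0.496, 0.504]
force: [-0.6, -1.5, -1.0]
opening: 0.0612
```

```bash
python3 - <<'E'
from h import *
F=[]
for i in range(5):
    s,q,D=snap('scene'); F.append(env.get_state()['force'])
print(np.mean(F,0).round(2),np.std(F,0).round(2))
p=prof()
h=cv2.cvtColor(q,cv2.COLOR_RGB2HSV)[75:205,330:450].astype(int)
for n,m in (('red',((h[...,0]<5)|(h[...,0]>174))&(h[...,1]>110)&(h[...,2]>40)),('copper',(h[...,0]>4)&(h[...,0]<12)&(h[...,1]>90)&(h[...,2]>40))):
    v,u=np.nonzero(m);print(n,len(v),[(int(a)+330,int(b)+75) for a,b in list(zip(u,v))[:8]])
cv2.imwrite('pics/b13.png',np.hstack([cv2.resize(q[75:205,330:450],(480,520),interpolation=cv2.INTER_CUBIC),cv2.resize(p[100:330,240:400],(300,520))])[:,:,::-1])
E
```

```text
[-0.73 -2.22 -0.57] [0.47 0.21 0.25]
t 26.25 tcp [0.5846 0.1407 0.1773] F [-1.6 -2.4 -0.8] open 0.061 [(3, 46.4), (6, 44.5), (9, 42.3), (12, 40.1), (15, 37.8), (18, 35.7), (21, 33.5), (24, 28.3), (27, 20.3)]
red 0 
copper 0 
white 259 (273, 217)
red 0 []
copper 0 []
```

Call:
step_arm(
  motion=[
    [[-0.4,0,0.4],0],
    [[-0.4,0,0.5],0],
    [[-0.5,0,0.6],0],
    [[-0.5,0,0.7],0],
    [[-0.5,0,0.8],0],
    [[-0.3,0,1.0],0],
    [[0,0,1.2],0],
    [[0,0,1.5],0],
    [[0,0,1.5],0],
    [[0,0,1.0],0],
    [[0,0,0],0],
  ],
)

```text
t: 27.68
tool_pos: [0.5831, 0.0478, 0.2032]
eef_rot: [0.495, 0.505, 0.495, -0.505]
force: [-0.5, -0.0, -1.5]
opening: 0.0609
```

```bash
python3 - <<'E'
from h import *
F=[]
for i in range(4):
    s,q,D=snap('scene'); F.append(env.get_state()['force'])
print(np.mean(F,0).round(2))
p=prof(); s,t,d=snap('top')
cv2.imwrite('pics/f14.png',np.hstack([cv2.resize(q[70:240,310:450],(400,486),interpolation=cv2.INTER_CUBIC),cv2.resize(p[40:400,160:480],(400,486))])[:,:,::-1])
E
```

```text
[-0.03  0.1  -0.85]
t 27.88 tcp [0.5832 0.0491 0.2033] F [ 0.5  0.  -0.8] open 0.0608 [(-12, 57.0), (-9, 55.4), (-6, 53.2), (-3, 51.0), (0, 48.8), (3, 46.5), (6, 44.4), (9, 42.2), (12, 40.0), (15, 37.8), (18, 35.5), (21, 33.5), (24, 28.1), (27, 20.0)]
red 0 
copper 0 
white 0
```

View pics/f14.png

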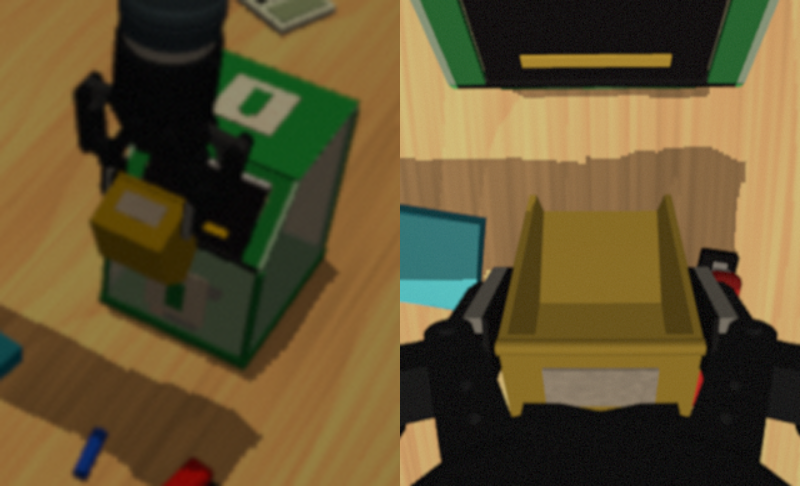

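The cup is empty and the flap shut, with its yellow bar in the panel plane. Nothing has dropped outside. I'll carry the cup back and set it upright, rolling it about its lip on the desk with a soft grip.

```bash
python3 -c "
from h import *
plan((.519,-.1235,.09),-14.5,8)"
```

```text
yaw -0.94 pos [0.5832 0.0492 0.2033] tilt [ 0.e+00  2.e-04 -1.e+00]
[[[1.42,-0.77,2.17],1.69],[[1.42,-0.7,2.19],1.69],[[1.42,-0.64,2.21],1.69],[[1.42,-0.57,2.23],1.69],[[1.42,-0.5,2.25],1.69],[[1.42,-0.44,2.26],1.69],[[1.42,-0.37,2.27],1.69],[[1.42,-0.3,2.28],1.69]]
```

Call:
step_arm(
  motion=[
    [[0.5,-0.8,2.2],1.7],
    [[1.4,-0.7,2.2],1.7],
    [[1.5,-0.6,2.2],1.7],
    [[1.6,-0.6,2.2],1.7],
    [[1.6,-0.5,2.3],1.7],
    [[1.6,-0.4,2.3],1.7],
    [[1.6,-0.4,2.3],1.7],
    [[1.5,-0.3,2.3],1.7],
    [[1.0,0,0],0],
    [[0.8,0,0],0],
    [[0,0,0],0],
  ],
)

```text
t: 29.35
tool_pos: [0.5185, -0.1243, 0.0719]
eef_rot: [-0.433, -0.559, -0.433, 0.559]
force: [0.6, -0.9, -0.2]
opening: 0.0607
```

```bash
python3 - <<'E'
from h import *
prof()
E
```

```text
t 29.35 tcp [ 0.5185 -0.1243  0.0719] F [ 0.6 -0.9 -0.2] open 0.0607 [(-12, 56.9), (-9, 55.3), (-6, 53.3), (-3, 51.1), (0, 48.7), (3, 46.6), (6, 44.5), (9, 42.3), (12, 40.1), (15, 38.0), (18, 35.7), (21, 33.5), (24, 28.2), (27, 20.3)]
red 0 
copper 0 
white 0
```

Call:
step_arm(
  motion=[
    [[0.6,0,0],0],
    [[0.5,0,0.2],0],
    [[0.15,0,0.5],0],
    [[0.2,0,0.5],0],
    [[0.25,0,0.5],0],
    [[0.25,0,0.5],0],
    [[0.3,0,0.5],0],
    [[0,0,0],0],
  ],
  grip=0.722,
)

```text
t: 30.4
tool_pos: [0.5114, -0.153, 0.0509]
eef_rot: [-0.433, -0.559, -0.431, 0.56]
force: [-3.7, -0.8, 7.8]
opening: 0.0617
```

```bash
python3 - <<'E'
from h import *
prof()
E
```

```text
t 30.4 tcp [ 0.5114 -0.153   0.0509] F [-3.7 -0.8  7.8] open 0.0617 [(-24, 46.5), (-21, 45.2), (-18, 44.0), (-15, 42.7), (-12, 41.6), (-9, 40.4), (-6, 39.2), (-3, 38.0), (0, 36.8), (3, 35.5), (6, 34.2), (9, 32.9), (12, 28.5), (15, 24.3), (18, 19.9), (21, 15.4), (24, 11.0), (27, 6.8)]
red 0 
copper 0 
white 0
```

Call:
step_arm(
  motion=[
    [[0.15,0,0.4],0],
    [[0.2,0,0.45],0],
    [[0.25,0,0.45],0],
    [[0.3,0,0.45],0],
    [[0.3,0,0.4],0],
    [[0.35,0,0.4],0],
    [[0,0,0],0],
  ],
)

```text
t: 31.32
tool_pos: [0.5054, -0.1763, 0.0338]
eef_rot: [-0.432, -0.56, -0.432, 0.56]
force: [0.5, 0.3, -1.0]
opening: 0.0615
```

```bash
python3 - <<'E'
from h import *
prof()
E
```

```text
t 31.32 tcp [ 0.5054 -0.1763  0.0338] F [ 0.5  0.3 -1. ] open 0.0615 [(-24, 31.1), (-21, 31.0), (-18, 31.0), (-15, 30.8), (-12, 30.7), (-9, 29.1), (-6, 27.1), (-3, 24.8), (0, 22.9), (3, 20.8), (6, 18.7), (9, 16.6), (12, 14.5), (15, 12.4), (18, 10.5), (21, 8.3), (24, 6.3), (27, 4.3), (30, 2.1)]
red 0 
copper 0 
white 0
```

Call:
step_arm(
  motion=[
    [[0.1,0,0.45],0],
    [[0.15,0,0.45],0],
    [[0.25,0,0.5],0],
    [[0.25,0,0.45],0],
    [[0.3,0,0.4],0],
    [[0.3,0,0.35],0],
    [[0.2,0,0.2],0],
    [[0,0,0],0],
  ],
)

```text
t: 32.38
tool_pos: [0.4985, -0.2045, 0.0192]
eef_rot: [-0.433, -0.559, -0.432, 0.56]
force: [0.0, -1.5, 4.4]
opening: 0.0617
```

```bash
python3 - <<'E'
from h import *
prof()
E
```

```text
t 32.38 tcp [ 0.4985 -0.2045  0.0192] F [ 0.  -1.5  4.4] open 0.0617 [(-24, 15.3), (-21, 14.9), (-18, 14.5), (-15, 14.1), (-12, 13.7), (-9, 13.2), (-6, 12.8), (-3, 12.3), (0, 12.1), (3, 11.5), (6, 11.2), (9, 10.7), (12, 10.2), (15, 9.7), (18, 8.5)]
red 0 
copper 0 
white 0
```

Down to 8° of tilt. I'll lower the last few mm and release.

Call:
step_arm(
  motion=[
    [[0.2,0,0.2],0],
    [[0.2,0,0.1],0],
    [[0.1,0,0],0],
    [[0,0,0],0],
  ],
)

```text
t: 32.92
tool_pos: [0.4977, -0.2081, 0.0146]
eef_rot: [-0.433, -0.559, -0.431, 0.56]
force: [-1.7, -2.3, 7.0]
opening: 0.0618
```

Call:
step_arm(
  motion=[
    [[0,0,0],0],
    [[0,0,0],0],
    [[0,0,0],0],
  ],
  grip=0.73,
)

```text
t: 33.3
tool_pos: [0.4974, -0.2059, 0.0135]
eef_rot: [-0.432, -0.559, -0.433, 0.559]
force: [0.2, -0.1, 0.3]
opening: 0.0622
```

Call:
step_arm(
  motion=[
    [[0,0,0],0],
    [[0,0,0],0],
    [[0,0,0],0],
  ],
  grip=0.95,
)

```text
t: 33.67
tool_pos: [0.4975, -0.2059, 0.0137]
eef_rot: [-0.432, -0.559, -0.433, 0.559]
force: [-1.0, -0.3, -0.2]
opening: 0.081
```

```bash
python3 - <<'E'
from h import *
prof()
E
```

```text
t 33.67 tcp [ 0.4975 -0.2059  0.0137] F [-1.  -0.3 -0.2] open 0.081 [(-24, 11.4), (-21, 11.4), (-18, 11.4), (-15, 11.5), (-12, 11.3), (-9, 11.4), (-6, 11.5), (-3, 11.4), (0, 11.4), (3, 11.4), (6, 11.3), (9, 11.4), (12, 11.4), (15, 10.7)]
red 0 
copper 0 
white 0
```

The floor is level at z ≈ 2–3 mm, so the cup stands flat and released. I'll retreat straight up, then away, and check.

Call:
step_arm(
  motion=[
    [[-1,0,0],0],
    [[-2,0,0],0],
    [[-3,0,0],0],
    [[-4,0,0],0],
    [[-4,0,0],0],
    [[-4,0,2],0],
    [[-2,0,4],0],
    [[0,0,5],0],
    [[0,0,5],0],
    [[0,0,4],0],
    [[0,0,0],0],
    [[0,0,0],0],
  ],
)

```text
t: 35.22
tool_pos: [0.4472, -0.3991, 0.2141]
eef_rot: [0.432, 0.56, 0.433, -0.559]
force: [1.1, 0.0, -0.3]
opening: 0.0808
```

```bash
python3 - <<'E'
from h import *
s,p,d=snap('top'); s2,q,D=snap('scene'); print(s['t'],s['tool_pos'])
P=pts('top',np.ones(d.shape,bool),np.where(d>0,d,1)).reshape(400,640,3)
def rep(n,x0,x1,y0,y1,z0,z1):
    m=(P[...,0]>x0)&(P[...,0]<x1)&(P[...,1]>y0)&(P[...,1]<y1)&(P[...,2]>z0)&(P[...,2]<z1)
    Q=P[m]; r=cv2.minAreaRect(Q[:,:2].astype(np.float32)*1000);print(n,len(Q),np.round(r[0],1),np.round(r[1],1),round(r[2],1))
rep('notes',.38,.50,-.07,.04,.012,.03);rep('stapler',.63,.72,-.16,.0,.012,.06);rep('mug',.65,.76,-.41,-.28,.08,.1)
rep('cup',.44,.57,-.26,-.09,.012,.06);rep('cuprim',.44,.57,-.26,-.09,.040,.052)
pp=P[140:240,205:265].reshape(-1,3)
x=np.hstack([cv2.resize(p[120:300,140:420],(500,321)),cv2.resize(q[70:210,330:450],(275,321),interpolation=cv2.INTER_CUBIC)]);cv2.imwrite('pics/fin.png',x[:,:,::-1])
# opening region: flap in panel plane?
m=(abs(P[...,0]-.582)<.03)&(P[...,1]>.125)&(P[...,1]<.16)&(P[...,2]>.09)
Q=P[m];print('flap offset from panel plane mm',np.percentile(((Q[:,1]-.1197)-(Q[:,2]-.130)*.839)*np.cos(np.radians(40))*1000,[5,50,95]).round(1),len(Q))
E
```

```text
35.225 [ 0.44715523 -0.39910321  0.21408932]
notes 1285 [440.2 -14.9] [76.  78.9] 80.3
stapler 790 [676.  -77.8] [127.9  33.6] 81.1
mug 328 [ 706.9 -348.6] [76.3 77.3] 87.1
cup 651 [ 503.6 -181.3] [95.7 64.8] 74.3
cuprim 216 [ 501.8 -187.5] [82.5 64.9] 74.5
flap offset from panel plane mm [-5.7 -2.6 -0.1] 702
```

```bash
python3 - <<'E'
from h import *
for n in('scene','top'):
    s,q,d=snap(n);a=cv2.imread(f'pics/{n}0.png')[...,::-1]
    df=cv2.GaussianBlur(np.abs(q.astype(int)-a).max(2).astype(np.uint8),(3,3),0)>28
    k,l,st,ce=cv2.connectedComponentsWithStats(df.astype(np.uint8))
    print(n,[(st[i,:5].tolist()) for i in range(1,k) if st[i,4]>12])
    if n=='scene':
        h=cv2.cvtColor(q,cv2.COLOR_RGB2HSV);h0=cv2.cvtColor(a.copy(),cv2.COLOR_RGB2HSV)
        for y in range(150,196,5): print(y,[(x,q[y,x].tolist(),a[y,x].tolist()) for x in range(345,425,4) if np.abs(q[y,x].astype(int)-a[y,x]).max()>15][:5])
E
```

```text
scene [[2, 0, 11, 17, 104], [14, 0, 4, 4, 14], [39, 0, 57, 38, 1451], [105, 0, 46, 35, 726], [194, 0, 33, 12, 223], [17, 8, 15, 33, 192], [228, 11, 5, 4, 14], [220, 17, 12, 9, 25], [30, 21, 250, 351, 22177], [234, 20, 5, 10, 36], [168, 23, 81, 55, 2599], [0, 24, 36, 49, 991], [240, 30, 5, 7, 21], [227, 32, 10, 9, 62], [190, 53, 164, 68, 4025], [120, 56, 5, 7, 14], [29, 69, 74, 50, 1225], [61, 103, 45, 41, 784], [149, 143, 5, 9, 25], [171, 149, 39, 16, 286], [168, 152, 15, 4, 34], [255, 223, 56, 52, 1037]]
150 [(345, [153, 122, 62], [133, 106, 53]), (385, [131, 97, 1], [113, 82, 1])]
155 [(345, [148, 127, 65], [129, 110, 56])]
160 [(345, [146, 124, 63], [126, 106, 53])]
165 []
170 []
175 [(421, [143, 101, 52], [124, 86, 44])]
180 [(345, [163, 132, 68], [142, 114, 58]), (349, [135, 106, 55], [116, 91, 46]), (417, [120, 84, 42], [104, 72, 37]), (421, [148, 105, 53], [128, 89, 45])]
185 [(345, [162, 136, 70], [142, 118, 60]), (349, [163, 136, 71], [142, 117, 60]), (353, [163, 128, 66], [143, 111, 57]), (357, [160, 121, 62], [140, 104, 53]), (361, [120, 89, 45], [104, 77, 39])]
190 [(345, [162, 134, 68], [141, 115, 58]), (349, [163, 126, 67], [142, 109, 56]), (353, [163, 122, 63], [142, 106, 53]), (357, [163, 129, 67], [143, 112, 58]), (361, [163, 124, 64], [142, 107, 54])]
195 [(345, [162, 124, 64], [142, 107, 55]), (349, [163, 121, 62], [143, 105, 53]), (353, [161, 128, 66], [142, 112, 57]), (357, [163, 124, 64], [141, 107, 54]), (361, [163, 124, 65], [142, 108, 56])]
top [[222, 199, 350, 201, 20270], [572, 207, 68, 38, 1275], [359, 212, 15, 30, 217], [376, 220, 39, 34, 860], [491, 255, 149, 145, 12302], [19, 330, 202, 70, 6773]]
```

```bash
python3 -c "
from h import *
print(env.job_done())"
```

```text
the job is handed in; nothing more can be done
None
```

The three cells went through the flap and the empty cup is standing upright on the desk again. I handed the job in at about 35 s of the 58 s allowed.

**How it went**
- My moves could not pitch the tool, so the cup had to pivot in a lightly closed grip.
- I pre-tilted it on the desk, then pushed the flap in with the lip. That first try stalled at about 15°, because friction on the flap held the lip.
- I backed out until the lip only just held the flap, let the front wall rest on the sill, and tipped the cup to about 45° there.
- I then clamped the cup, pushed it in and lowered it onto the sill. From there I tipped it on to about 70°, and a last 5 mm push released the cells.
- To stand the cup up, I rolled it back about its lip and heel on the desk.

**Last checks**
- **Cup:** the floor is level and the cup stands released and empty. It is about 15 mm from where it started.
- **Flap:** it lies in the panel plane to within a few mm, which is about the depth error.
- **Bystanders:** stapler and notes are within 1 mm of where they started and the mug within 2 mm, which is the measuring error.

**Not confirmed**
- **Cells in the box:** I did not see the cells inside; colour checks through the clear walls found nothing. That they are in is inferred from three things: they left the cup while its lip was inside, the measured weight fell by about 1 N, and I found none loose on the desk.
- **Gripper clearance:** the fingers passed within an estimated 5–10 mm of the hinge. No force reading pointed to contact.
- **Final picture:** my last close-up could not be viewed because the picture limit was reached, so the final checks are numeric only.

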